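Feed a contactor through the self-closing flap of a feed lane

ROBOT

A 6-joint arm with a two-finger parallel gripper is mounted at the origin on a cart in front of the work surface, level with it; the furniture and walls round the work are solid. World frame = base frame: x ahead of the robot, y to its left, z up, the work surface at z = 0. Lengths are in m, angles in rad, forces in N, time in s.
With the tool pointing down it reaches from about 0.25 to 0.775 m from the base axis. Payload 4 kg.
Tool frame: the origin (TCP) lies at the very end of the fingers, on their centre line; the grasp point (between the pads) lies 19 mm behind it (robot.hold_point_z is the distance from the TCP to the grasp point, in m); z points along the fingers, y is the line along which they close (so a half turn about z gives the same grasp; the last joint's range is limited). The gripper opens to 94 mm and grips with 3 to 60 N. Pads are 16 mm wide; open, the fingers measure 119 mm over their backs; the gripper's body (75 mm by 177 mm) begins 78 mm behind the grasp point.
Start: joints at [1.223, 0.087, 1.371, -0, 1.684, -0.103], TCP at [0.133, 0.534, 0.206] pointing down, gripper open.
Joint ranges: [-3.1, 3.1], [-0.76, 2.03], [0.27, 2.55], [-1.08, 4.22], [0.17, 2.65], [-2.57, 2.57]. Speed limits (rad/s): [2.79, 2.79, 3.14, 3.14, 3.14, 3.14].

INTERFACE

Orientations are given as [roll, pitch, yaw] about the fixed x, y, z axes, in that order (R = Rz(yaw) Ry(pitch) Rx(roll)).
In Python, from bench import robot gives the robot as it stands.
- The arm moves only by the tool carry_out, never from a script. Its argument "steps" is a list of rows, each a list of 3 entries, a list of its own where there are three numbers: the shift along the tool's x, y, z in m, then the turn about the tool's z in units of 10 degrees (1.0 is 10 degrees), then the closure, from -1 (fully open) to 1 (shut). In form: [[[tx, ty, tz], roll, jaw], ...]. A call has 1 to 10 rows; each row is the pose to reach, as a shift and turn from the pose commanded when the call began, along the tool's axes at that moment; what a row does not reach only later rows make up. A row lasts 1/8 s, in which the tool goes at most 62.5 mm and 10.7 degrees, less where a joint would pass 70% of its speed; a pose out of reach is approached as far as the arm can. A call with a gripper value outside its range is refused whole. The fingers move at their own pace and stop on an object; the grip force is fixed at half the most. Time passes only in rows, so rows that repeat a pose let the fingers close. It gives the time, the measured TCP pose, the force, the opening and the grip force at its end, in the units of the state.
- robot.get_obs(): the state, without advancing time (a new reading comes with each control period).
- robot.snapshot(name): name is "side" or "top"; returns a dict with "image" (384x512x3 uint8, red, green, blue), "z_map" (384x512 float32, m along the optical axis (not along the pixel's ray), 0 where there is no reading), "mtx" (3x3 intrinsics, pixels), "R" (3x3) and "t" (3): a world point X has camera coordinates R X + t. Camera axes: x right, y down, z forward; pixel columns grow to the right and rows downward; lengths in m; the calibration is good to about 2 mm. A picture is of the moment at which its call begins.
- robot.close_job(): hands the job in; it is judged then, once.
The state is a dict: "time": time; "joint_positions": joint angles; "qvel": joint speeds; "joint_torque": joint torques, N m; "tool_pos": TCP position; "ee_rot": TCP orientation; "wrist_force": force on the tool from outside, world axes, zero at the start; "wrist_torque": the same for the moment, N m; "width": finger opening in m; "finger_force": force on a finger pad.
Only numpy, scipy, OpenCV 4.12 (cv2) and the standard library are available. Lean on these libraries where they do the work, as an engineer would, in place of code of your own. Each camera call takes 0.05 s, during which the arm holds its last target. There are 200 camera calls.

TASK

Slide the contactor that stands before the mouth of the feed lane into the lane, pushing the flap open with it, until it rests against the end stop behind the flap; then withdraw so that the flap swings fully shut behind it. Only push it gently along the bench with the fingertips: do not pinch, lift or tip it, and leave the other things on the bench where they are.

Things in the scene. Friction and masses are not known exactly. Their poses are not given: they have to be found in the camera images.
- lane: Aluminium feed lane fixed to the bench, which is its floor; open at the top, so fingers pointing down can travel along it and leave upward or backward. Origin on the bench, on the centre line, in the plane of the shut flap; x = feed direction (horizontal), z up. Two guide rails 22 mm high, 58 mm apart inside, run from x = -50 to +165 mm.
- flap (a joint): Flap angle: 3 mm steel leaf across the lane at x = 0, y = -53 to +19, z = 25 to 51 mm when shut (0 rad). Swings only inward (to +x), up to 1.6 rad, about a leaning pin at the lane's -y side. Under 1 N opens it; its weight shuts it within about 1 s when nothing holds it. The free edge sweeps as far as x = 70 mm: it shuts only when the contactor is beyond that.
- flap_edge (a point): Middle of the flap's free edge, 38 mm above the bench; when shut at lane x = 0, y = +16 mm.
- flap_hinge (a point): Point on the flap's hinge pin, 36 mm above the bench, at lane x = 0, y = -62 mm. The fixed bracket round it is 60 mm high, from lane x = -30 to 30 mm and y = -109 to -50 mm.
- mouth (a point): Centre of the lane's mouth on the bench, lane x = -100 mm: here two lips 22 mm high stand 102 mm apart and narrow to the 58 mm of the rails at x = -50 mm.
- stop_face (a point): Centre of the rubber buffer face of the fixed end stop (46 mm high), 22 mm above the bench, lane x = 160 mm.
- contactor: Black electrical contactor, a block 76 mm long (x), 44 wide (y), 70 high, about 0.3 kg, loose on the bench before the lane's mouth, x axis within about 20 degrees of the lane's. Origin at the centre of its underside (end faces at x = -37 and +38 mm), z up. Square against the end stop, its origin is at lane x = 122 mm.
- filter: Bystander: steel filter element with black end caps, 68 mm diameter, 60 mm high, loose. Origin under its centre.
- coupler: Bystander: quick coupler standing upright, 29 mm diameter, 65 mm high, loose. Origin under its centre.
- tee: Bystander: brass tee fitting, 37x52x20 mm, loose. Origin under its centre.
- elbow: Bystander: brass elbow fitting, 39x44x20 mm, loose. Origin under its centre.
- spanner: Bystander: spanner, 222x38x10 mm, lying loose. Origin under its centre.
Not all that is in view belongs to the job. Leave any blue or turquoise look-alike of the contactor alone.

How it is judged:
By the outcome, as a careful person would: the job done as asked, in the order asked, and still so for the second after the job is handed in, with the robot touching nothing.
It also fails if it takes over 46 s, if anything falls off the work surface, if the arm or the gripper's body presses on something with over 40 N, if the wrist force passes 120 N, or if a joint passes its speed limit or range.

## Working session

There is one attempt and no reset: what is moved stays moved. The work goes in short steps, Python scripts to look and compute and a tool call to move; the robot and the scene stay as the last step left them, time stands still between calls to the robot, and variables do not carry over. Pictures are saved under pics/ and viewed, at most 10 in all, crops included, and the job is handed in when it is done.

Besides the shell and the picture viewer there is one more tool, called as a command line: name --argument value ..., lists and objects as JSON in quotes. carry_out: Moves the arm, as the interface text tells. Its arguments: {"type":"object","properties":{"steps":{"type":"array","items":{"type":"array"}}},"required":["steps"]}

```bash
mkdir -p pics; cat > h.py <<'E'
import numpy as np, cv2
from bench import robot
def snap(n,f):
    s=robot.snapshot(n); cv2.imwrite('pics/'+f,s['image'][:,:,::-1]); np.savez(''+f[:-4]+'.npz',**s); return s
def pts(s):
    K,R,t=s['mtx'],s['R'],s['t']; z=s['z_map']; v,u=np.indices(z.shape)
    c=np.stack([(u-K[0,2])/K[0,0]*z,(v-K[1,2])/K[1,1]*z,z],-1)
    return (c-t)@R
def ray(s,u,v,h):
    K,R,t=s['mtx'],s['R'],s['t']; o=-R.T@t; d=R.T@np.linalg.solve(K,[u,v,1.]); return o+d*(h-o[2])/d[2]
E
python3 - <<'E'
from h import *
a=snap('top','t1.png'); b=snap('side','s1.png')
for s in(a,b): print(s['mtx'].round(1).tolist(),(-s['R'].T@s['t']).round(3),s['R'][2].round(3),(s['z_map']>0).mean())
o=robot.get_obs(); print(o['time'],o['tool_pos'],o['ee_rot'],o['width'])
E
```

```text
[[469.3, 0.0, 249.2], [0.0, 469.3, 187.9], [0.0, 0.0, 1.0]] [ 0.367 -0.109  1.346] [ 0.147  0.014 -0.989] 0.9959259033203125
[[422.2, 0.0, 257.6], [0.0, 422.2, 191.4], [0.0, 0.0, 1.0]] [-0.328 -0.238  0.79 ] [ 0.767  0.142 -0.625] 0.9959513346354166
0.1 [0.13313409 0.53315212 0.20442941] [-3.13962803e+00 -1.96975612e-04  2.89679985e+00] 0.09370504750252664
```

View pics/t1.png

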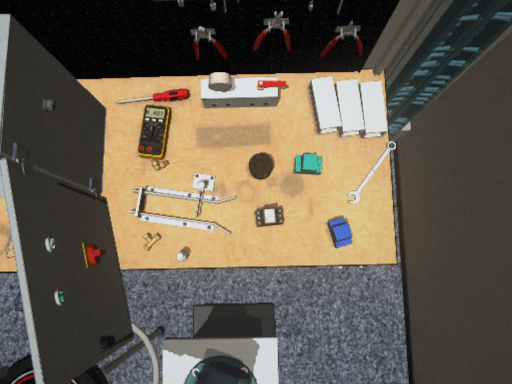

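View pics/s1.png

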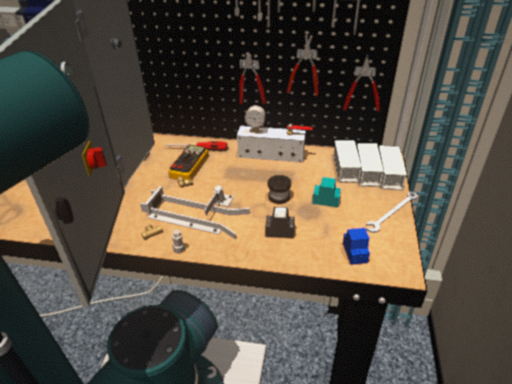

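The top view shows the lane from its mouth at about (235,215) to the stop at (138,203), feeding left (world +y). The flap bracket is at (204,183). 

Candidates are black at (270,215), teal at (308,163) and blue at (340,232). The black one stands before the mouth and fits the description. The other two are the look-alikes.

```bash
python3 - <<'E'
from h import *
a=dict(np.load('t1.npz'));b=dict(np.load('s1.npz'))
def pr(s,X):
    c=s['R']@np.array(X)+s['t']; q=s['mtx']@c; return (q[:2]/q[2]).round(0)
print('base',pr(a,[0,0,0]),'tcp',pr(a,[.133,.534,.2]),pr(b,[.133,.534,.2]))
P=pts(a);Q=pts(b)
for n,p in dict(door_bottom=(130,330),door_a=(128,265),doorb=(105,170),d3=(5,15),d4=(60,290),d5=(100,120),d6=(90,225),cont=(270,215),stop=(139,203),edge=(199,213),brk=(204,183),lip1=(235,198),lip2=(230,232),r1=(145,189),r2=(145,217),cp=(182,255),tee=(152,240),flt=(261,166),bench=(290,240)).items(): print(n,P[p[1],p[0]].round(3))
# contactor points by height
for S,nm in((P,'top'),(Q,'side')):
    m=(S[...,2]>.03)&(S[...,2]<.09)&(abs(S[...,1]+.13)<.09)&(abs(S[...,0]-.3)<.07)
    X=S[m]; print(nm,len(X),X.min(0).round(3),X.max(0).round(3))
    for lo,hi in((.03,.05),(.05,.065),(.065,.09)):
        Y=X[(X[:,2]>=lo)&(X[:,2]<hi)]
        if len(Y)>5: print(lo,len(Y),np.median(Y,0).round(3),[np.round(v,3) for v in cv2.minAreaRect((Y[:,:2]*1000).astype(np.float32))])
for s,f,c in((a,'t',(120,160,310,270)),(b,'s',(130,170,320,270))):
    im=cv2.resize(s['image'][c[1]:c[3],c[0]:c[2],::-1],None,fx=4,fy=4,interpolation=2); cv2.imwrite(f'pics/{f}c.png',im)
E
```

```text
base [220. 394.] tcp [-13. 363.] [-84. 245.]
door_bottom [0.183 0.234 0.059]
door_a [0.353 0.259 0.001]
doorb [0.629 0.33  0.004]
d3 [0.805 0.332 0.569]
d4 [0.315 0.258 0.464]
d5 [0.756 0.322 0.084]
d6 [0.453 0.297 0.208]
cont [ 0.481 -0.146  0.073]
stop [0.525 0.219 0.045]
edge [0.497 0.056 0.001]
brk [0.575 0.035 0.059]
lip1 [ 0.538 -0.049  0.005]
lip2 [ 0.441 -0.033  0.002]
r1 [0.568 0.209 0.017]
r2 [0.488 0.211 0.006]
cp [0.378 0.095 0.065]
tee [0.422 0.187 0.019]
flt [ 0.621 -0.125  0.052]
bench [ 0.414 -0.203  0.001]Traceback (most recent call last):
  File "<stdin>", line 11, in <module>
    return umr_minimum(a, axis, None, out, keepdims, initial, where)
ValueError: zero-size array to reduction operation minimum which has no identity
```

```bash
python3 - <<'E'
from h import *
a=dict(np.load('t1.npz'));b=dict(np.load('s1.npz'))
P=pts(a);Q=pts(b)
for S,nm,x0 in((P,'top',0),(Q,'side',0)):
    m=(S[...,2]>.04)&(S[...,2]<.09)&(abs(S[...,1]+.14)<.07)&(abs(S[...,0]-.48)<.06)
    X=S[m]
    for lo,hi in((.04,.06),(.06,.09)):
        Y=X[(X[:,2]>=lo)&(X[:,2]<hi)]
        if len(Y)>5: print(nm,lo,len(Y),np.median(Y,0).round(3),Y.min(0).round(3),Y.max(0).round(3),[np.round(v,1) for v in cv2.minAreaRect((Y[:,:2]*1000).astype(np.float32))])
# door
D=np.r_[P.reshape(-1,3),Q.reshape(-1,3)]; D=D[(D[:,1]>.1)&(D[:,1]<.8)&(D[:,0]>-.2)&(D[:,0]<.9)&(D[:,2]>.12)]
for x in np.arange(0,.9,.1):
    E=D[(D[:,0]>=x)&(D[:,0]<x+.1)]
    if len(E): print('door x',x.round(1),len(E),np.percentile(E[:,1],[0,5,50,95,100]).round(2),'z',np.percentile(E[:,2],[0,50,100]).round(2))
E=D[np.argsort(D[:,0])]; E=E[(E[:,1]<.4)]
for k in range(0,10): 
  F=D[(D[:,2]>.1+.1*k)&(D[:,2]<.2+.1*k)&(D[:,0]>.05)]
  if len(F): i=F[:,0].argmin(); j=F[:,1].argmin(); print(.1+.1*k,len(F),F[i].round(3),F[j].round(3))
for s,f,c in((a,'t',(120,160,310,270)),(b,'s',(130,170,320,270))):
    im=cv2.resize(s['image'][c[1]:c[3],c[0]:c[2],::-1],None,fx=4,fy=4,interpolation=2); cv2.imwrite(f'pics/{f}c.png',im)
E
```

```text
top 0.04 111 [ 0.479 -0.125  0.043] [ 0.456 -0.183  0.04 ] [ 0.505 -0.108  0.059] [array([ 479.9, -145. ]), array([43.8, 74.7]), np.float64(5.6)]
top 0.06 241 [ 0.48  -0.144  0.071] [ 0.457 -0.165  0.062] [ 0.503 -0.125  0.078] [array([ 480.5, -144.8]), array([44.5, 39.6]), np.float64(4.3)]
side 0.04 131 [ 0.459 -0.149  0.048] [ 0.454 -0.182  0.04 ] [ 0.5  -0.11  0.06] [array([ 477. , -145.6]), array([44.6, 71.3]), np.float64(2.7)]
side 0.06 222 [ 0.473 -0.146  0.07 ] [ 0.454 -0.167  0.06 ] [ 0.506 -0.125  0.073] [array([ 479.4, -145. ]), array([49.8, 38.3]), np.float64(6.8)]
door x 0.1 4468 [0.21 0.22 0.23 0.24 0.48] z [0.12 0.31 0.57]
door x 0.2 7745 [0.22 0.24 0.25 0.26 0.33] z [0.12 0.37 0.57]
door x 0.3 7740 [0.24 0.26 0.27 0.28 0.35] z [0.12 0.42 0.57]
door x 0.4 7439 [0.26 0.28 0.3  0.3  0.35] z [0.12 0.44 0.57]
door x 0.5 6805 [0.3  0.31 0.32 0.33 0.34] z [0.12 0.41 0.57]
door x 0.6 7728 [0.3  0.32 0.33 0.33 0.34] z [0.12 0.4  0.58]
door x 0.7 8056 [0.31 0.32 0.32 0.63 0.71] z [0.12 0.43 0.57]
door x 0.8 486 [0.32 0.32 0.32 0.33 0.34] z [0.12 0.4  0.57]
0.1 6062 [0.153 0.236 0.172] [0.159 0.228 0.195]
0.2 9377 [0.11  0.478 0.227] [0.185 0.213 0.285]
0.30000000000000004 9833 [0.153 0.239 0.312] [0.195 0.214 0.303]
0.4 12367 [0.156 0.231 0.402] [0.16  0.228 0.454]
0.5 12828 [0.16  0.23  0.504] [0.161 0.23  0.509]
```

View pics/tc.png

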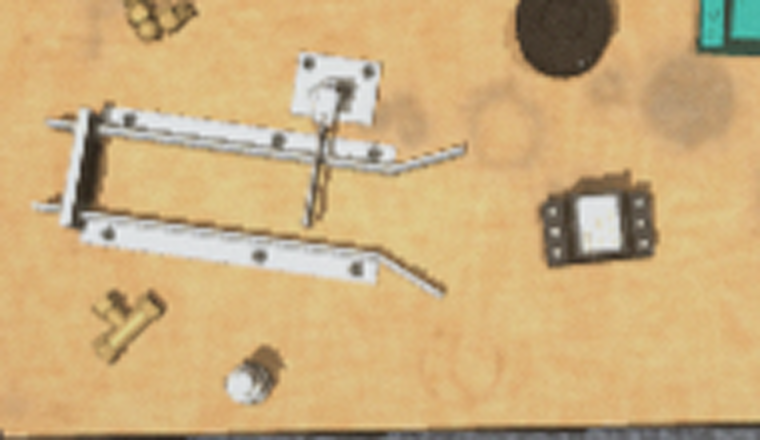

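View pics/sc.png

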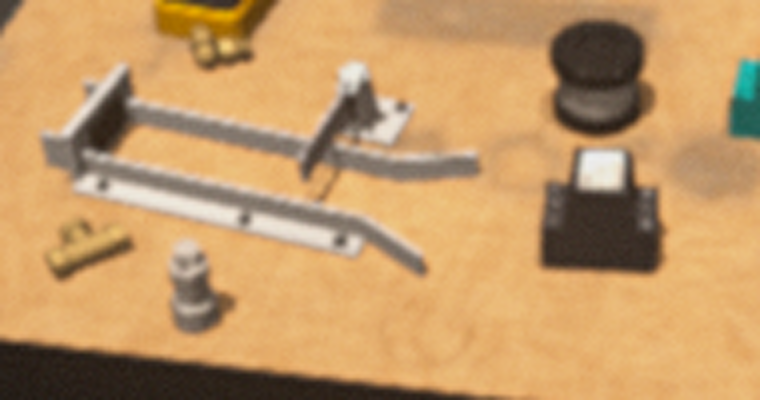

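The crops confirm the black contactor at tc (600,225), shoulders plus a white top, standing before the lips (tips at tc (465,148) and (443,293)). The stop is at (85,170), the flap at (315,180), and its bracket at (335,90). The arm starts behind the cabinet door, whose top is at z≈0.57, so I'll raise it over the door first.

```bash
cat > m.py <<'E'
from h import *
a=dict(np.load('t1.npz'))
r=lambda p,h: ray(a,120+p[0]/4-.4,160+p[1]/4-.4,h)[:2]
u1,u2,l1,l2=[r(p,.022) for p in((97,128),(395,172),(80,212),(378,248))]
E
python3 - <<'E'
from m import *
d1=u1-u2;d2=l1-l2
A=lambda d:np.degrees(np.arctan2(d[1],d[0]))
print('angles',A(d1),A(d2), 'pts',u1,u2,l1,l2)
for p,h,n in(((465,148),.022,'lipU'),((443,293),.022,'lipL'),((308,222),.025,'edge'),((325,150),.051,'flap'),((75,222),.046,'stopL'),((92,110),.046,'stopU')): print(n,r(p,h).round(4))
b=dict(np.load('s1.npz'))
P=pts(a)
m=(P[...,2]>.035)&(P[...,2]<.055)&(P[...,1]>.17)&(P[...,1]<.27)&(P[...,0]>.46)&(P[...,0]<.6)
Y=P[m]; print('stop',len(Y),np.median(Y,0),cv2.minAreaRect((Y[:,:2]*1000).astype(np.float32)))
m=(P[...,2]>.038)&(P[...,2]<.055)&(P[...,1]>-.22)&(P[...,1]<-.07)&(P[...,0]>.43)&(P[...,0]<.53)
print('cont',cv2.minAreaRect((P[m][:,:2]*1000).astype(np.float32)),cv2.boxPoints(cv2.minAreaRect((P[m][:,:2]*1000).astype(np.float32))))
E
```

```text
angles 80.326359946922 81.9217946054725 pts [0.5598922  0.21121564] [ 0.5235723  -0.00185473] [0.499847  0.2225425] [0.46978242 0.01072012]
lipU [ 0.5397 -0.0519]
lipL [ 0.4371 -0.0348]
edge [0.489  0.0598]
flap [0.5366 0.0445]
stopL [0.4905 0.2199]
stopU [0.5693 0.2091]
stop 131 [0.52976539 0.21873743 0.04479263] ((532.4190673828125, 225.79873657226562), (30.336082458496094, 82.4527816772461), 74.48018646240234)
cont ((479.886474609375, -145.05056762695312), (43.840660095214844, 74.6817626953125), 5.569372653961182) [[ 454.44565  -110.01334 ]
 [ 461.69357  -184.34256 ]
 [ 505.3273   -180.0878  ]
 [ 498.07938  -105.758575]]
```

carry_out --steps '[[[0, 0, -0.06], 0, -1], [[0, 0, -0.12], 0, -1], [[0, 0, -0.18], 0, 0], [[0, 0, -0.24], 0, 0.57], [[0, 0, -0.3], 0, 0.57], [[0, 0, -0.36], 0, 0.57], [[0, 0, -0.42], 0, 0.57], [[0, 0, -0.45], 0, 0.57], [[0, 0, -0.45], 0, 0.57]]'

```text
time: 1.23
tool_pos: [0.1072, 0.4312, 0.6149]
ee_rot: [-3.095, -0.012, 2.897]
wrist_force: [-0.3, -0.2, -0.0]
width: 0.0273
finger_force: 0.0
```

```bash
cat > g.py <<'E'
from h import *
from scipy.spatial.transform import Rotation as Ro
O=np.array([.5045,.0542]); ex=np.array([.153,.9882]); ey=np.array([-.9882,.153])
def lane(x,y): return O+ex*x+ey*y
def tl(p): d=np.array(p)[:2]-O; return np.array([d@ex,d@ey])
o=robot.get_obs(); R=Ro.from_euler('xyz',o['ee_rot']).as_matrix()
def to(w): return ((np.array(w)-o['tool_pos'])@R).round(4)
def turn():
    a=np.arctan2(R[1,1],R[0,1]); g=np.arctan2(-ey[1],-ey[0]); return np.degrees(a-g)/10
E
python3 - <<'E'
from g import *
print(o['time'],o['joint_positions'].round(3) if hasattr(o['joint_positions'],'round') else o['joint_positions'],o['tool_pos'],o['ee_rot'],lane(-.275,-.01))
for w in((.27,.17,.615),(.38,0,.61),(.45,-.21,.55)): print(w,to(w))
print(turn())
E
```

```text
1.225 [ 1.195  0.26   0.274  0.013  2.654 -0.12 ] [0.10715326 0.43124884 0.61486054] [-3.09543715 -0.01222887  2.89651485] [ 0.472307 -0.219085]
(0.27, 0.17, 0.615) [-0.2213 -0.2138  0.007 ]
(0.38, 0, 0.61) [-0.3694 -0.3518  0.0166]
(0.45, -0.21, 0.55) [-0.4889 -0.5356  0.0837]
8.479148830823963
```

carry_out --steps '[[[0, -0.05, 0.02], 0, 0.62], [[0, -0.08, 0.03], 0, 0.62], [[0, -0.08, 0.03], 0, 0.62], [[0, -0.08, 0.03], 0, 0.62]]'

```text
time: 1.72
tool_pos: [0.0879, 0.3547, 0.5872]
ee_rot: [-3.092, -0.013, 2.897]
wrist_force: [0.2, -0.0, -0.2]
width: 0.0177
finger_force: 0.0
```

```bash
python3 - <<'E'
from g import *
print(o['time'],o['joint_positions'],o['tool_pos'],o['ee_rot'])
for w in((.24,.23,.605),(.33,.1,.605),(.45,-.21,.55)): print(w,to(w))
E
```

```text
1.725 [ 1.1676725  -0.01136927  0.6644212   0.00839846  2.539356   -0.15164848] [0.08792025 0.35468513 0.5871639 ] [-3.09214639 -0.01271532  2.89660291]
(0.24, 0.23, 0.605) [-0.1775 -0.085  -0.0159]
(0.33, 0.1, 0.605) [-0.2964 -0.1892 -0.0123]
(0.45, -0.21, 0.55) [-0.4887 -0.4579  0.0537]
```

carry_out --steps '[[[0, 0, -0.018], 0, 0.62], [[-0.045, -0.021, -0.018], 0, 0.62], [[-0.09, -0.043, -0.018], 0, 0.62], [[-0.135, -0.064, -0.018], 0, 0.62], [[-0.178, -0.085, -0.018], 0, 0.62], [[-0.22, -0.12, -0.016], 0, 0.62], [[-0.26, -0.155, -0.014], 0, 0.62], [[-0.297, -0.19, -0.012], 0, 0.62], [[-0.297, -0.19, -0.012], 0, 0.62]]'

```text
time: 2.85
tool_pos: [0.3342, 0.0962, 0.6031]
ee_rot: [-3.09, -0.017, 2.889]
wrist_force: [0.2, -0.1, 0.0]
width: 0.018
finger_force: 0.0
```

```bash
python3 - <<'E'
from g import *
print(o['time'],o['joint_positions'],o['tool_pos'],o['ee_rot'],o['wrist_force'])
for w in((.40,-.06,.5),(.4723,-.219,.3)): print(w,to(w))
E
```

```text
2.85 [ 0.15777991 -0.02523936  0.6357346  -0.07407028  2.56574675 -1.22257475] [0.33416477 0.0961708  0.60312219] [-3.0903144  -0.01684864  2.88928386] [ 0.21236145 -0.08616192  0.02395136]
(0.4, -0.06, 0.5) [-0.1045 -0.1294  0.1082]
(0.4723, -0.219, 0.3) [-0.2175 -0.255   0.313 ]
```

Past the door. Next I go above the start point, turning 84.8° on the way.

carry_out --steps '[[[-0.03, -0.035, 0.04], 1, 0.62], [[-0.055, -0.065, 0.08], 2, 0.62], [[-0.08, -0.1, 0.12], 3, 0.62], [[-0.11, -0.13, 0.16], 4, 0.62], [[-0.14, -0.165, 0.2], 5, 0.62], [[-0.17, -0.2, 0.24], 6, 0.62], [[-0.195, -0.23, 0.28], 7, 0.62], [[-0.2175, -0.255, 0.313], 8, 0.62], [[-0.2175, -0.255, 0.313], 8.45, 0.62], [[-0.2175, -0.255, 0.313], 8.45, 0.62]]'

```text
time: 4.1
tool_pos: [0.4731, -0.2151, 0.3014]
ee_rot: [-3.123, 0.047, 1.425]
wrist_force: [0.4, -0.4, -0.2]
width: 0.0177
finger_force: 0.0
```

```bash
python3 - <<'E'
from g import *
print(o['time'],o['joint_positions'],o['tool_pos'],o['ee_rot'],turn(),R[:,2])
for w in((.4723,-.219,.12),(.4723,-.219,.02)): print(w,to(w))
E
```

```text
4.1 [-0.50177979  0.02537791  1.24816096 -0.05273542  1.86925492 -0.37100375] [ 0.47305735 -0.2151175   0.30137345] [-3.1225433   0.04669349  1.4249854 ] 0.03957490697302961 [-0.0256267  -0.04340522 -0.99872882]
(0.4723, -0.219, 0.12) [0.0045 0.0033 0.1813]
(0.4723, -0.219, 0.02) [0.0092 0.0052 0.2812]
```

carry_out --steps '[[[0.001, 0.001, 0.05], 0, 0.62], [[0.002, 0.002, 0.1], 0, 0.62], [[0.003, 0.003, 0.15], 0, 0.62], [[0.004, 0.003, 0.2], 0, 0.62], [[0.006, 0.004, 0.235], 0, 0.62], [[0.007, 0.004, 0.26], 0, 0.62], [[0.008, 0.005, 0.278], 0, 0.62], [[0.008, 0.005, 0.278], 0, 0.62]]'

```text
time: 5.1
tool_pos: [0.4712, -0.2203, 0.0234]
ee_rot: [-3.123, 0.047, 1.424]
wrist_force: [-0.3, -0.6, -0.1]
width: 0.0176
finger_force: 0.0
```

```bash
python3 - <<'E'
from g import *
print(o['time'],o['tool_pos'],tl(o['tool_pos']),o['wrist_force'],turn())
for x in(-.2,-.06,.076): print(x,to([*lane(x,-.005),.022]))
b=snap('side','s2.png');a=snap('top','t2.png')
im=np.hstack([cv2.resize(s['image'][150:280,130:330,::-1],None,fx=2,fy=2) for s in(a,b)]); cv2.imwrite('pics/c2.png',im)
E
```

```text
5.1 [ 0.47118436 -0.22033222  0.02341878] [-0.27639004 -0.00908091] [-0.29520707 -0.60030092 -0.05115557] 0.03503987215648245
-0.2 [ 0.0764 -0.0036 -0.0021]
-0.06 [ 0.2162 -0.0027 -0.0087]
0.076 [ 0.3521 -0.0019 -0.0151]
```

View pics/c2.png

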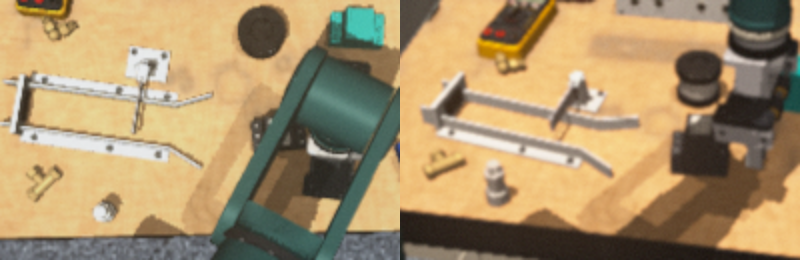

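The side view shows the fingers (about (755,150)) just behind the contactor (700,145). I'll push slowly now.

carry_out --steps '[[[0.009, 0, 0], 0, 0.62], [[0.017, -0.001, 0], 0, 0.62], [[0.024, -0.001, 0], 0, 0.62], [[0.03, -0.001, -0.001], 0, 0.62], [[0.036, -0.001, -0.001], 0, 0.62], [[0.042, -0.001, -0.001], 0, 0.62], [[0.048, -0.001, -0.002], 0, 0.62], [[0.054, -0.001, -0.002], 0, 0.62], [[0.06, -0.001, -0.002], 0, 0.62], [[0.066, -0.001, -0.002], 0, 0.62]]'

```text
time: 6.45
tool_pos: [0.4802, -0.1556, 0.0233]
ee_rot: [-3.125, 0.048, 1.422]
wrist_force: [0.4, -1.7, 2.9]
width: 0.0175
finger_force: 1.3
```

```bash
cat > look.py <<'E'
from g import *
import sys
n=sys.argv[1]
print(o['time'],o['tool_pos'],tl(o['tool_pos']),o['wrist_force'])
for x in(-.06,.0,.076,.08): print(x,to([*lane(x,-.003),.024]))
b=snap('side',f's{n}.png');a=snap('top',f't{n}.png')
im=np.hstack([cv2.resize(s['image'][160:260,130:290,::-1],None,fx=2.5,fy=2.5) for s in(a,b)]); cv2.imwrite(f'pics/c{n}.png',im)
E
cat > cont.py <<'E'
from h import *; from g import tl
import sys
s=dict(np.load(f's{sys.argv[1]}.npz')); P=pts(s); g=s['image'].astype(int)
L=np.stack([(P[...,:2]-[.5045,.0542])@[.153,.9882],(P[...,:2]-[.5045,.0542])@[-.9882,.153]],-1)
dark=g.max(-1)<75
m=dark&(P[...,2]>.008)&(P[...,2]<.048)&(L[...,0]>-.3)&(L[...,0]<.155)&(abs(L[...,1])<.06)
q=m
# near side wall (lane +y) line fit
for lo,hi in((.008,.038),(.038,.05)):
    k=m&(P[...,2]>=lo)&(P[...,2]<hi); X=L[k]
    if len(X)>20:
        print(lo,len(X),'x',np.percentile(X[:,0],[1,99]).round(3),'y',np.percentile(X[:,1],[1,50,99]).round(3),'line',np.degrees(np.arctan(np.polyfit(X[:,0],X[:,1],1)[0])).round(1))
E
python3 look.py 3; python3 cont.py 3
```

```text
6.45 [ 0.48023153 -0.15564269  0.02327564] [-0.21107963 -0.00812383] [ 0.39416528 -1.69658925  2.91194102]
-0.06 [ 0.1509 -0.0045 -0.0079]
0.0 [ 0.2108 -0.0042 -0.0108]
0.076 [ 0.2867 -0.0039 -0.0145]
0.08 [ 0.2907 -0.0039 -0.0147]
0.008 235 x [-0.218 -0.132] y [-0.018  0.006  0.01 ] line 0.6
0.038 70 x [-0.204 -0.098] y [-0.028  0.006  0.009] line -6.5
```

View pics/c3.png

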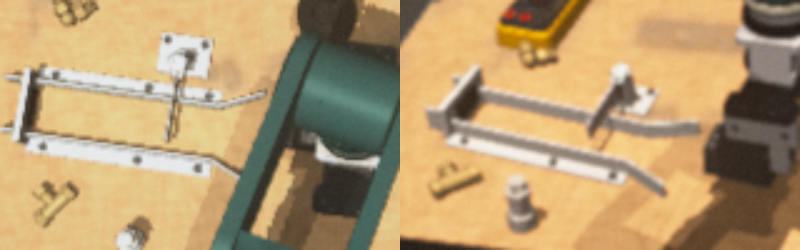

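The contactor is now flush with the fingers (c3 (740,150)) and square to the lane, but sits about 12 mm to the −y side. I'll push on with a slight drift to +y.

carry_out --steps '[[[0.007, -0.001, 0], 0, 0.62], [[0.014, -0.0022, -0.001], 0, 0.62], [[0.021, -0.0034, -0.001], 0, 0.62], [[0.028, -0.0046, -0.001], 0, 0.62], [[0.035, -0.0058, -0.002], 0, 0.62], [[0.042, -0.007, -0.002], 0, 0.62], [[0.049, -0.0082, -0.003], 0, 0.62], [[0.056, -0.0094, -0.003], 0, 0.62], [[0.062, -0.0106, -0.003], 0, 0.62], [[0.062, -0.0106, -0.003], 0, 0.62]]'

```text
time: 7.8
tool_pos: [0.4786, -0.092, 0.0231]
ee_rot: [-3.124, 0.047, 1.423]
wrist_force: [0.5, -0.5, 0.4]
width: 0.0182
finger_force: 0.0
```

```bash
python3 look.py 4; python3 cont.py 4
```

```text
7.8 [ 0.47855645 -0.09198001  0.02309597] [-0.14842445  0.00327187] [ 0.49874011 -0.47723252  0.43060307]
-0.06 [ 0.0883  0.0067 -0.0052]
0.0 [ 0.1482  0.007  -0.008 ]
0.076 [ 0.2241  0.0074 -0.0116]
0.08 [ 0.2281  0.0074 -0.0118]
0.008 238 x [-0.155 -0.026] y [-0.039  0.017  0.021] line -3.9
0.038 74 x [-0.157 -0.051] y [-0.021  0.017  0.021] line 3.3
```

View pics/c4.png

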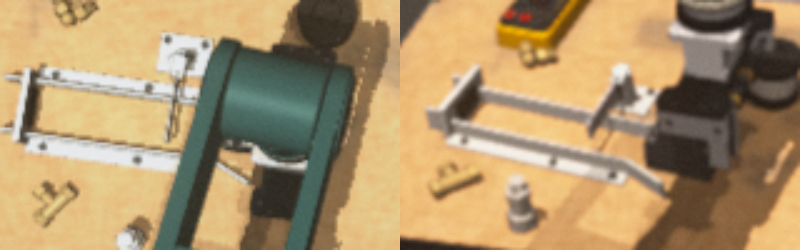

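carry_out --steps '[[[0.007, 0, 0], 0, 0.62], [[0.014, 0.0005, -0.001], 0, 0.62], [[0.021, 0.001, -0.001], 0, 0.62], [[0.028, 0.001, -0.002], 0, 0.62], [[0.035, 0.0015, -0.002], 0, 0.62], [[0.042, 0.002, -0.002], 0, 0.62], [[0.048, 0.002, -0.003], 0, 0.62], [[0.054, 0.002, -0.003], 0, 0.62], [[0.06, 0.002, -0.003], 0, 0.62], [[0.06, 0.002, -0.003], 0, 0.62]]'

```text
time: 9.15
tool_pos: [0.49, -0.0328, 0.0233]
ee_rot: [-3.125, 0.047, 1.423]
wrist_force: [-0.2, -0.3, -0.5]
width: 0.0175
finger_force: 0.0
```

```bash
python3 look.py 5; python3 cont.py 5
```

```text
9.15 [ 0.49000357 -0.03283084  0.02329307] [-0.08822183  0.00100965] [-0.24607977 -0.34554006 -0.45215697]
-0.06 [ 0.0281  0.0041 -0.0021]
0.0 [ 0.0881  0.0044 -0.0049]
0.076 [ 0.164   0.0048 -0.0084]
0.08 [ 0.168   0.0048 -0.0086]
0.008 205 x [-0.095 -0.007] y [-0.01   0.017  0.02 ] line 6.0
0.038 80 x [-0.096 -0.005] y [-0.01   0.016  0.019] line 15.1
```

View pics/c5.png

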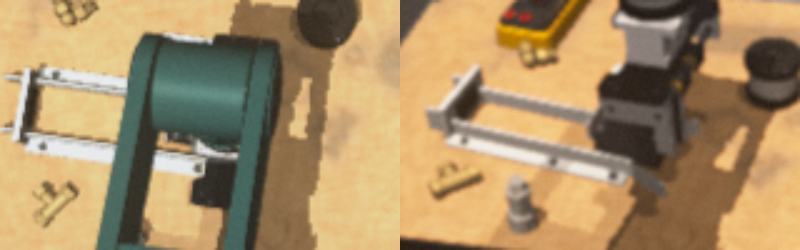

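The contactor is inside the rails, touching the flap (c5 (625,140)). I'll continue.

carry_out --steps '[[[0.007, 0, 0], 0, 0.62], [[0.014, 0.0003, -0.001], 0, 0.62], [[0.021, 0.0005, -0.001], 0, 0.62], [[0.028, 0.0008, -0.002], 0, 0.62], [[0.035, 0.001, -0.002], 0, 0.62], [[0.042, 0.001, -0.003], 0, 0.62], [[0.049, 0.001, -0.003], 0, 0.62], [[0.056, 0.001, -0.003], 0, 0.62], [[0.063, 0.001, -0.004], 0, 0.62], [[0.07, 0.001, -0.004], 0, 0.62]]'

```text
time: 10.5
tool_pos: [0.5012, 0.036, 0.0241]
ee_rot: [-3.124, 0.048, 1.422]
wrist_force: [-0.5, -1.8, -0.1]
width: 0.0177
finger_force: 0.8
```

carry_out --steps '[[[0.007, 0, 0], 0, 0.62], [[0.014, 0, -0.001], 0, 0.62], [[0.021, 0, -0.001], 0, 0.62], [[0.028, 0, -0.002], 0, 0.62], [[0.035, 0, -0.002], 0, 0.62], [[0.042, 0, -0.003], 0, 0.62], [[0.049, 0, -0.003], 0, 0.62], [[0.056, 0, -0.003], 0, 0.62], [[0.063, 0, -0.004], 0, 0.62], [[0.068, 0, -0.004], 0, 0.62]]'

```text
time: 11.75
tool_pos: [0.5113, 0.1033, 0.0248]
ee_rot: [-3.124, 0.048, 1.423]
wrist_force: [-1.1, -1.7, 0.3]
width: 0.0178
finger_force: 0.8
```

```bash
python3 look.py 6; python3 cont.py 6
```

```text
11.75 [0.51128203 0.10330952 0.02479729] [0.04956768 0.00081175] [-1.06797552 -1.70744753  0.28393723]
-0.06 [-0.1094  0.0033  0.006 ]
0.0 [-0.0495  0.0036  0.0031]
0.076 [ 0.0264  0.0039 -0.0005]
0.08 [ 0.0304  0.004  -0.0007]
0.008 187 x [-0.001  0.129] y [-0.058  0.017  0.02 ] line 16.1
0.038 77 x [-0.004  0.125] y [-0.057  0.015  0.021] line 27.1
```

View pics/c6.png

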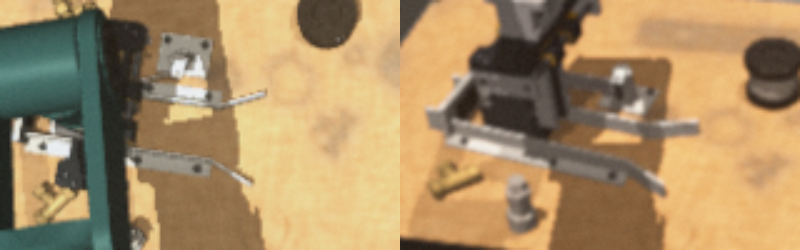

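The contactor is in the lane (c6 (515,110)), near the stop, with the flap held open. I'll approach the stop slowly and watch the force.

carry_out --steps '[[[0.003, 0, 0], 0, 0.62], [[0.006, 0, 0], 0, 0.62], [[0.009, 0, 0], 0, 0.62], [[0.012, 0, 0], 0, 0.62], [[0.014, 0, 0], 0, 0.62], [[0.016, 0, 0], 0, 0.62], [[0.018, 0, 0], 0, 0.62], [[0.02, 0, 0], 0, 0.62], [[0.022, 0, 0], 0, 0.62], [[0.022, 0, 0], 0, 0.62]]'

```text
time: 13.1
tool_pos: [0.5145, 0.1249, 0.0236]
ee_rot: [-3.124, 0.047, 1.423]
wrist_force: [-0.0, -1.3, 0.8]
width: 0.0181
finger_force: 0.8
```

carry_out --steps '[[[0.001, 0, 0], 0, 0.62], [[0.002, 0, 0], 0, 0.62], [[0.003, 0, 0], 0, 0.62]]'

```text
time: 13.48
tool_pos: [0.5149, 0.1275, 0.0236]
ee_rot: [-3.124, 0.048, 1.422]
wrist_force: [-1.0, -2.3, 2.7]
width: 0.0181
finger_force: 1.4
```

carry_out --steps '[[[0.001, 0, 0], 0, 0.62], [[0.002, 0, 0], 0, 0.62], [[0.002, 0, 0], 0, 0.62]]'

```text
time: 13.85
tool_pos: [0.5148, 0.1279, 0.0236]
ee_rot: [-3.124, 0.051, 1.422]
wrist_force: [-1.4, -6.5, 3.4]
width: 0.0184
finger_force: 3.7
```

```bash
python3 look.py 7; python3 cont.py 7
```

```text
13.85 [0.51482094 0.12792732 0.02357687] [0.07443644 0.00108113] [-1.35709178 -6.46971282  3.37289826]
-0.06 [-0.1343  0.0035  0.0064]
0.0 [-0.0744  0.0038  0.0033]
0.076 [ 0.0015  0.0041 -0.0006]
0.08 [ 0.0055  0.0041 -0.0008]
0.008 181 x [0.052 0.153] y [-0.029  0.016  0.022] line 15.0
0.038 85 x [-0.003  0.154] y [-0.055  0.014  0.02 ] line 23.1
```

Force has risen to 6.5 N with no further advance, so it's seated. I'll withdraw backward along the lane, then up.

carry_out --steps '[[[-0.008, 0, 0], 0, 0.62], [[-0.02, 0.0005, 0.001], 0, 0.62], [[-0.035, 0.001, 0.001], 0, 0.62], [[-0.05, 0.001, 0.002], 0, 0.62], [[-0.065, 0.001, 0.003], 0, 0.62], [[-0.08, 0.001, 0.004], 0, 0.62], [[-0.095, 0.001, 0.004], 0, 0.62], [[-0.11, 0.001, 0.005], 0, 0.62], [[-0.13, 0.001, 0.006], 0, 0.62], [[-0.15, 0.001, 0.006], 0, 0.62]]'

```text
time: 15.2
tool_pos: [0.4936, -0.0201, 0.0246]
ee_rot: [-3.124, 0.048, 1.423]
wrist_force: [-0.3, -0.0, -1.3]
width: 0.0181
finger_force: 0.0
```

carry_out --steps '[[[-0.03, 0, 0], 0, 0.62], [[-0.07, 0, -0.02], 0, 0.62], [[-0.11, 0, -0.05], 0, 0.62], [[-0.15, 0, -0.1], 0, 0.62], [[-0.19, 0, -0.15], 0, 0.62], [[-0.23, 0, -0.2], 0, 0.62], [[-0.25, 0, -0.2], 0, 0.62], [[-0.25, 0, -0.2], 0, 0.62]]'

```text
time: 16.2
tool_pos: [0.4615, -0.2588, 0.2369]
ee_rot: [-3.126, 0.048, 1.42]
wrist_force: [-1.1, 0.7, 0.2]
width: 0.0178
finger_force: 0.0
```

```bash
python3 look.py 8; python3 cont.py 8; python3 - <<'E'
from h import *
a=dict(np.load('t8.npz'));b=dict(np.load('s8.npz'))
im=np.hstack([cv2.resize(s['image'][165:265,130:230,::-1],None,fx=4,fy=4,interpolation=2) for s in(a,b)]); cv2.imwrite('pics/d8.png',im)
E
```

```text
16.2 [ 0.46146282 -0.25877678  0.23691125] [-0.31586834 -0.00535611] [-1.11982617  0.68029683  0.15140007]
-0.06 [0.2659 0.0015 0.2003]
0.0 [0.3258 0.0016 0.1974]
0.076 [0.4017 0.0017 0.1937]
0.08 [0.4057 0.0017 0.1936]
0.008 185 x [0.07  0.154] y [-0.028  0.016  0.02 ] line 18.6
0.038 65 x [0.062 0.143] y [-0.034  0.016  0.021] line 26.2
```

View pics/d8.png

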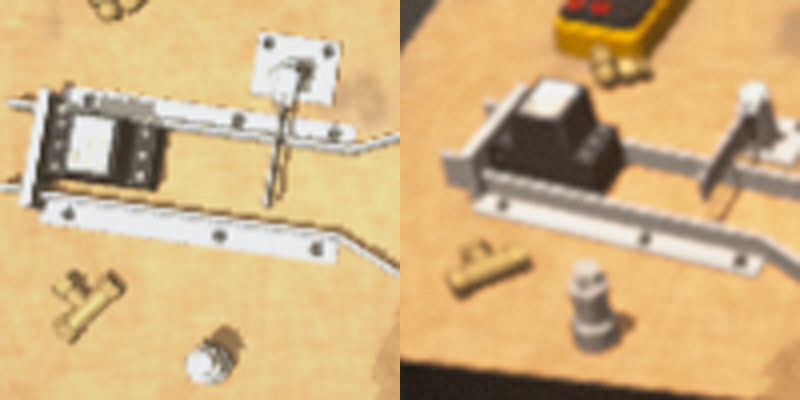

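The picture shows the contactor against the stop (d8 (105,150)), the flap shut (275,150), and the tee and coupler untouched. I'll check the seating and flap numerically.

```bash
python3 - <<'E'
from g import *
a=dict(np.load('t8.npz'));a1=dict(np.load('t1.npz'));P=pts(a)
L=np.stack([(P[...,:2]-O)@ex,(P[...,:2]-O)@ey],-1)
dk=a['image'].max(-1)<90
for nm,m in(('shoulder',(P[...,2]>.04)&(P[...,2]<.056)&(L[...,0]>.07)&(L[...,0]<.158)&(abs(L[...,1])<.028)),('top',(P[...,2]>.062)&(P[...,2]<.09)&(L[...,0]>.07)&(L[...,0]<.16)&(abs(L[...,1])<.04))):
    print(nm,cv2.minAreaRect((L[m]*1000).astype(np.float32)))
d=np.abs(a['image'].astype(int)-a1['image'].astype(int)).max(-1)
print('flap diff',d[188:215,192:212].max(),d[172:190,190:215].max())
s=dict(np.load('s8.npz'));s1=dict(np.load('s1.npz'))
print('side flap diff',np.abs(s['image'].astype(int)-s1['image'])[190:220,202:225].max())
E
```

```text
shoulder ((121.54042053222656, -4.876338958740234), (44.24763488769531, 70.75025177001953), 89.94430541992188)
top ((122.44112396240234, -4.769859313964844), (41.232688903808594, 44.606468200683594), 0.2274317741394043)
flap diff 24 23
side flap diff 19
```

The contactor sits at lane x ≈ 122 mm, square to the stop. The flap matches its shut state in the first pictures, so I'm handing in.

```bash
python3 -c "
from bench import robot
print(robot.close_job())"
```

```text
the job is handed in; nothing more can be done
None
```

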